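Set out the sorting cups in order of height

ROBOT

A 6-joint arm with a two-finger parallel gripper is mounted at the origin on the work surface. World frame = base frame: x ahead of the robot, y to its left, z up, the work surface at z = 0. Lengths are in mm, angles in degrees, forces in N, time in s.
With the tool pointing down it reaches from about 250 to 725 mm from the base axis. Payload 9.7 kg.
Tool frame: the origin (TCP) lies midway between the tips of the shut fingers; the grasp point (between the pads) lies 19 mm behind it; z points along the fingers, y is the line along which they close (so a half turn about z gives the same grasp; the last joint's range is limited). The gripper opens to 85 mm and grips with 20 to 120 N. Pads are 22 mm wide; open, the fingers measure 114 mm over their backs; the gripper's body (76 mm by 85 mm) begins 54 mm behind the grasp point. The pads swing forward as they close: fully open they stand 13 mm farther back than shut.
Start: joints at [65.489, 4.979, 10.078, 95.1, 0, 90], TCP at [228.176, 500.433, 231.284] pointing down, gripper open.
Joint ranges: [-179.16, 179.16], [-48.56, 103.87], [-65.8, 70.77], [-126.05, 130.52], [-82.76, 87.17], [-180, 180]. Speed limits (degrees/s): [127.2, 127.2, 147.25, 180, 180, 180].

INTERFACE

Orientations are given as [roll, pitch, yaw] about the fixed x, y, z axes, in that order (R = Rz(yaw) Ry(pitch) Rx(roll)).
In Python, from plant import ctrl gives the robot as it stands.
- The arm moves only by the shell command python3 -m creep 'ROWS' [OPENING]. ROWS is JSON, a list of rows, each a list of 2 entries, a list of its own where there are three numbers: the shift along the world's x, y, z scaled (see below), then the turn about the world's z scaled (see below). In form: [[[tx, ty, tz], twist], ...]. A call has 1 to 20 rows; each row is the pose to reach, as a shift and turn from the pose commanded when the call began; what a row does not reach only later rows make up. The controller multiplies each number of a shift by 0.08 m and each number of a turn by 90 degrees. A row lasts 1/12 s, in which the tool goes at most 41.7 mm and 7.16 degrees, less where a joint would pass 70% of its speed; a pose out of reach is approached as far as the arm can. A call with a number of a shift or a turn outside -1 to 1 is refused whole. A call with a gripper value outside its range is refused whole. OPENING is the opening, from -1 (shut) to 1 (fully open), so that 0 is half open, set as the call begins (- or left out, the last holds). The fingers move at their own pace and stop on an object; the grip force is fixed at half the most. Time passes only in rows, so rows that repeat a pose let the fingers close. It gives the time, the measured TCP pose, the force, the opening and the grip force at its end, in the units of the state.
- ctrl.read_state(): the state, without advancing time (a new reading comes with each control period).
- ctrl.get_image(name): name is "scene" or "top"; returns a dict with "color" (384x512x3 uint8, blue, green, red), "depth" (384x512 float32, mm along the optical axis (not along the pixel's ray), 0 where there is no reading), "fx", "fy", "cx", "cy" (pixels), "origin" and "attitude" of the camera in the world. Camera axes: x right, y down, z forward; pixel columns grow to the right and rows downward; lengths in mm; the calibration is good to about 2 mm. A picture is of the moment at which its call begins.
- ctrl.hand_in(): hands the job in; it is judged then, once.
Trained networks look in the newest picture that a camera, given by its name, has taken for a name from the list of things; names that differ only in an ending like _2 or _b are one class to them, and where a whole thing is asked for, a point or a joint stands for the part that bears it (a point fixed in the world has none). Each returns a list of dicts, best first, with "p" (0 to 1); they miss things now and then, are a little off and sometimes report something else, mostly with a low value. They report only what shows in the picture. A call takes as long as a camera call. They do not tell look-alikes from the thing itself.
- ctrl.cut_out(camera, label): "region" (384x512 bool, what is visible of it).
- ctrl.spot_point(camera, label): "at" ([x, y, z] in mm, in the coordinates of the camera as it stood for that picture, good to about 4 mm: a listed point, or the origin of a listed thing).
The state is a dict: "clock": time; "qpos": joint angles; "qd": joint speeds; "effort": joint torques, N m; "tool_pos": TCP position; "ee_rot": TCP orientation; "contact_force": force on the tool from outside, world axes, zero at the start; "moment": the same for the moment, N m; "width": finger opening in mm; "gripper_force": force on a finger pad.
Only numpy, scipy, OpenCV 4.12 (cv2) and the standard library are available. Lean on these libraries where they do the work, as an engineer would, in place of code of your own. Each camera call takes 0.05 s, during which the arm holds its last target. There are 200 camera calls.

TASK

Set out the four sorting cups along the marked strip, one standing centred on each mark, in order of height: the tallest on the mark next to the red end stop, then each shorter one in turn, down to the shortest next to the pale blue end stop. The shortest cup, pearl white, starts nested in the pale blue cup: lift it out by itself, leaving the pale blue cup standing where it is until the white one is out. Keep every cup upright and leave them all standing free.

Things in the scene. Friction and masses are not known exactly. Their poses are not given: they have to be found in the camera images.
- cup_black: Tallest cup: black, round, open at the top, empty, straight-sided, 66 mm outer diameter, 108 mm high, wall 4 mm, with a foot disc 78 mm across and 6 mm high. About 0.19 kg. Origin at the centre of its underside, z up its axis; round, so yaw does not matter.
- cup_red: Second tallest cup: glossy red, same shape, 60 mm outer diameter, 90 mm high, wall 4 mm, foot disc 74 mm across and 6 mm high. About 0.16 kg. Origin at the centre of its underside, z up its axis.
- cup_blue: Third tallest cup: pale blue, same shape, 54 mm outer diameter, 72 mm high, wall 4 mm, inner diameter 46 mm, foot disc 70 mm across and 6 mm high. About 0.14 kg. Origin at the centre of its underside, z up its axis. The white cup starts nested in its mouth.
- cup_white: Shortest cup: pearl white, round, open-topped, 54 mm high; lower 24 mm is 43 mm in diameter, upper 30 mm is a collar of 51 mm outer diameter. No foot disc. About 0.08 kg. Starts loosely nested in the pale blue cup, the collar's shoulder resting on its rim, all 30 mm of collar above the rim. Origin at the centre of its underside (48 mm above the counter at the start), z up its axis.
- mark_1: One of four alike flat round marks in a straight row on the aluminium strip: dark ring of 82 mm outer diameter with a dark centre dot, 1 mm thin. Origin at its centre on the strip's upper face, 4 mm above the counter; z up, local y runs along the row. Neighbouring marks are 100 mm apart. Mark 1 is the end mark on the robot's left (+y).
- mark_2: One of four alike flat round marks in a straight row on the aluminium strip: dark ring of 82 mm outer diameter with a dark centre dot, 1 mm thin. Origin at its centre on the strip's upper face, 4 mm above the counter; z up, local y runs along the row. Neighbouring marks are 100 mm apart. Mark 2 is next to mark 1.
- mark_3: One of four alike flat round marks in a straight row on the aluminium strip: dark ring of 82 mm outer diameter with a dark centre dot, 1 mm thin. Origin at its centre on the strip's upper face, 4 mm above the counter; z up, local y runs along the row. Neighbouring marks are 100 mm apart. Mark 3 is next to mark 4.
- mark_4: One of four alike flat round marks in a straight row on the aluminium strip: dark ring of 82 mm outer diameter with a dark centre dot, 1 mm thin. Origin at its centre on the strip's upper face, 4 mm above the counter; z up, local y runs along the row. Neighbouring marks are 100 mm apart. Mark 4 is the end mark on the robot's right (-y).
- stop_red: Red bar fixed across one end of the strip, 80 mm by 18 mm, 14 mm high. Origin at the centre of its underside on the strip, 65 mm beyond the centre of the end mark it stands next to (mark 1 or mark 4). A like bar in pale blue is at the other end. The strip is a fixed aluminium plate 100 by 470 mm, 4 mm thick, on the counter.
Not all that is in view belongs to the job. Of the things shaped like the cup_black, the black one is meant.

How it is judged:
By the outcome, as a careful person would: the job done as asked, in the order asked, and still so for the second after the job is handed in, with the robot touching nothing.
It also fails if it takes over 93 s, if anything falls off the work surface, if the arm or the gripper's body presses on something with over 40 N, if the wrist force passes 120 N, or if a joint passes its speed limit or range.

## Working session

There is one attempt and no reset: what is moved stays moved. The work goes in short steps, Python scripts to look and compute and a shell command to move; the robot and the scene stay as the last step left them, time stands still between calls to the robot, and variables do not carry over. Pictures are saved under pics/ and viewed, at most 14 in all, crops included, and the job is handed in when it is done.

```bash
ls; mkdir -p pics
cat > h.py <<'E'
import numpy as np, cv2
from plant import ctrl
from scipy.spatial.transform import Rotation as R
def pose(im):
    a=np.array(im["attitude"],float)
    M=a if a.shape==(3,3) else R.from_euler('xyz',a,degrees=True).as_matrix()
    return M,np.array(im["origin"],float)
def world(im,p):
    M,o=pose(im); return M@np.array(p)+o
def cloud(im):
    d=im["depth"]; v,u=np.mgrid[:384,:512]
    P=np.stack([(u-im["cx"])/im["fx"]*d,(v-im["cy"])/im["fy"]*d,d],-1)
    M,o=pose(im); W=P@M.T+o; W[d==0]=np.nan; return W
E
python3 - <<'E'
from h import *
s=ctrl.read_state(); print({k:np.round(v,2).tolist() for k,v in s.items()})
ims={}
for c in("scene","top"):
    im=ctrl.get_image(c); ims[c]=im; cv2.imwrite(f"pics/{c}0.png",im["color"]); print(c,im["origin"],im["attitude"],im["fx"])
    W=cloud(im)
    for l in("cup_black","cup_red","cup_blue","cup_white","mark_1","stop_red"):
        for r in ctrl.spot_point(c,l)[:5]: 
            if r["p"]>.2:
                M,o=pose(im); q=np.array(r["at"]); print(l,round(r["p"],2),np.round(world(im,q),0),[round(q[0]/q[2]*im["fx"]+im["cx"]),round(q[1]/q[2]*im["fy"]+im["cy"])])
E
```

```text
pics
{'clock': 0.0, 'qpos': [65.49, 5.01, 10.03, 95.1, 0.0, 90.0], 'qd': [0.0, -0.05, -0.04, -0.06, -0.06, -0.08], 'effort': [0.0, -52.04, 46.48, 0.02, 0.0, -0.0], 'tool_pos': [228.06, 500.21, 230.56], 'ee_rot': [-179.92, -0.0, 155.49], 'contact_force': [-0.48, 0.02, -0.65], 'moment': [0.03, -0.06, -0.1], 'gripper_force': 0.0, 'width': 85.71}
scene [1100.18946702  243.52956187  850.80417021] [-1.42476241e+02 -2.08798082e-02  1.07984943e+02] 459.4335968104025
cup_black 0.75 [381. 264.  -1.] [361, 187]
cup_black 0.72 [622. 255.  -1.] [336, 273]
cup_black 0.7 [481.  15.   2.] [248, 192]
cup_black 0.59 [631. 383.  -2.] [398, 295]
cup_black 0.27 [ 476. -251.   -0.] [146, 165]
cup_red 0.75 [ 633. -102.    3.] [175, 231]
cup_red 0.63 [622. 258.  -1.] [337, 273]
cup_blue 0.87 [630.  88.   2.] [258, 254]
cup_white 0.77 [630.  94.  48.] [261, 243]
cup_white 0.57 [622. 254.  -2.] [335, 273]
mark_1 0.93 [476. -85.   1.] [209, 181]
mark_1 0.86 [ 478. -192.    3.] [168, 170]
mark_1 0.65 [481.  14.   1.] [247, 193]
mark_1 0.56 [484. 119.   5.] [290, 204]
stop_red 0.8 [ 474. -251.    3.] [146, 164]
top [ 472.44049494   79.69635575 1022.85786151] [-1.77608461e+02 -3.09998282e-02 -8.96615032e+01] 459.03670103794764
cup_black 0.8 [620. 256.   0.] [177, 148]
cup_black 0.74 [630. 381.  -0.] [121, 143]
cup_black 0.6 [379. 266.  -3.] [171, 256]
cup_red 0.63 [478. 109.   7.] [242, 212]
cup_red 0.6 [640. -98.   6.] [336, 140]
cup_blue 0.73 [627.  88.   0.] [253, 145]
cup_white 0.63 [626.  91.  51.] [251, 142]
cup_white 0.44 [621. 258.  -2.] [177, 148]
mark_1 0.93 [480. -91.   3.] [333, 212]
mark_1 0.88 [482.   6.   7.] [289, 210]
mark_1 0.75 [479. 111.   3.] [242, 212]
mark_1 0.64 [ 480. -189.    8.] [377, 212]
mark_1 0.64 [625.  88.   1.] [252, 146]
stop_red 0.85 [ 475. -253.   10.] [407, 214]
```

Run:
```python
import cv2,numpy as np
a=cv2.imread("pics/scene0.png");b=cv2.imread("pics/top0.png")
cv2.imwrite("pics/s1.png",cv2.resize(a[130:384,100:450],(800,580),interpolation=3))
cv2.imwrite("pics/t1.png",cv2.resize(b[90:310,90:440],(800,503),interpolation=3))
```

```text
(no output)
```

View pics/s1.png

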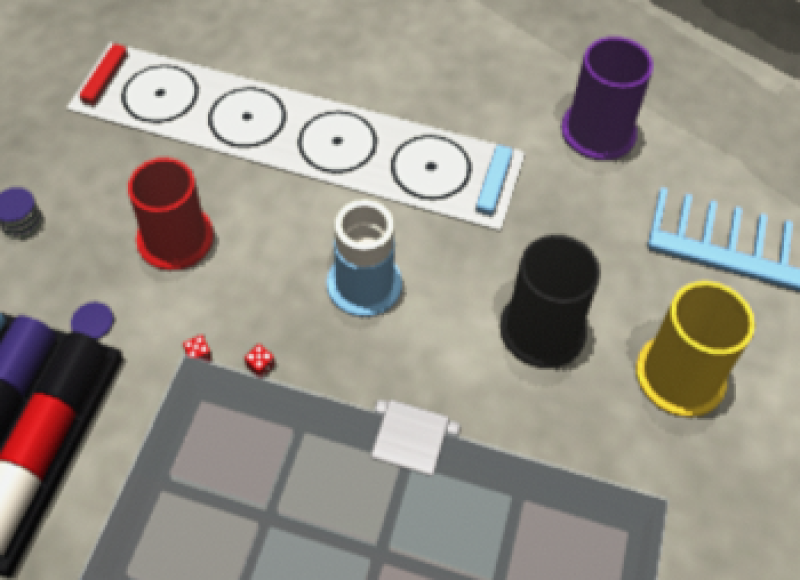

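View pics/t1.png

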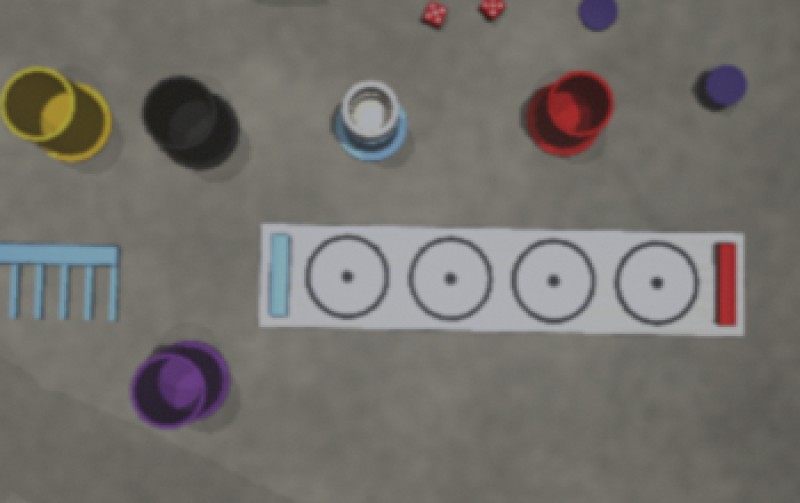

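The row of marks runs along y with the red stop at the −y end (crop (725,283)) and the pale blue stop at +y, so black goes on mark_4, red on mark_3, blue on mark_2 and white on mark_1.

Look-alikes of the black cup in the scene crop are yellow (700,345), purple (607,97) and black (550,300). Black fits because of its colour. I'll measure the rims and dots precisely and confirm black in an enlarged crop.

```bash
cat >> h.py <<'E'
from scipy.optimize import least_squares
def rim(im,x,y,h,r,tol=3.5,W=None):
    W=cloud(im) if W is None else W
    m=(np.hypot(W[...,0]-x,W[...,1]-y)<r+15)&(abs(W[...,2]-h)<tol)
    p=W[m][:,:2]
    if len(p)<12: return None,len(p)
    # rim annulus: mean radius r-2
    f=least_squares(lambda c:np.hypot(p[:,0]-c[0],p[:,1]-c[1])-(r-2),[x,y],loss='soft_l1',f_scale=2)
    return np.round(f.x,1),len(p)
def dots(im,guess):
    g=cv2.cvtColor(im["color"],cv2.COLOR_BGR2GRAY).astype(float); M,o=pose(im); out=[]
    for x,y in guess:
        c=M.T@(np.array([x,y,5])-o); u=c[0]/c[2]*im["fx"]+im["cx"]; v=c[1]/c[2]*im["fy"]+im["cy"]
        u0,v0=int(round(u)),int(round(v)); s=9
        a=g[v0-s:v0+s+1,u0-s:u0+s+1]; w=np.clip(np.median(a)-25-a,0,None)
        vv,uu=np.mgrid[v0-s:v0+s+1,u0-s:u0+s+1]
        u,v=(uu*w).sum()/w.sum(),(vv*w).sum()/w.sum()
        d=M@np.array([(u-im["cx"])/im["fx"],(v-im["cy"])/im["fy"],1]); out.append(np.round(o+d*(5-o[2])/d[2],1)[:2])
    return out
E
python3 - <<'E'
from h import *
for c in("top","scene"):
    im=ctrl.get_image(c);W=cloud(im)
    print(c,*dots(im,[(479,110),(481,8),(479,-91),(478,-191)]))
    for n,x,y,h,r in(("k",621,256,108,33),("r",635,-100,90,30),("w",628,89,102,25.5),("kf",621,256,6,39),("rf",635,-100,6,37),("bf",628,89,6,35)):
        print(n,*rim(im,x,y,h,r,W=W), end=' | ')
    print()
    if c=="scene": cv2.imwrite("pics/k.png",cv2.resize(im["color"][210:320,290:450],(640,440),interpolation=3))
E
```

```text
top [481.1 111.1] [479.7  11. ] [478.2 -89. ] [ 476.8 -189.1]
k [622.5 257. ] 200 | r [635.9 -98. ] 180 | w [627.9  89.7] 205 | kf [612.8 246.1] 461 | rf [624.7 -89.6] 443 | bf [629.8  89.6] 281 | 
scene [479.3 110.1] [478.7   8.1] [474.4 -94.4] [ 472.6 -194.9]
k [624.8 258.5] 189 | r [637.7 -96.9] 154 | w [630.   91.1] 181 | kf [622.1 258.5] 217 | rf [634.5 -99. ] 189 | bf [626.2  89.9] 223 |
```

View pics/k.png

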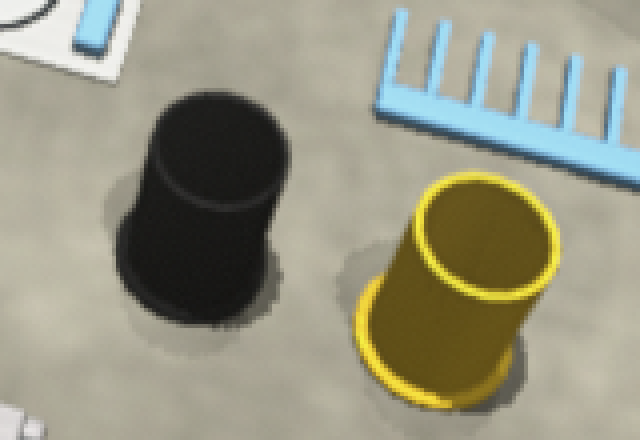

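Confirmed: the black cup is at crop (205,200) and the yellow one at (455,290) is the decoy. Moving above black now.

```bash
python3 -m creep '[[[0.25,-0.15,0],-0.036],[[0.5,-0.3,0],-0.073],[[0.75,-0.45,0],-0.11],[[1,-0.6,0],-0.1455]]' 1
python3 -m creep '[[[0.25,-0.15,0],-0.036],[[0.5,-0.3,0],-0.073],[[0.75,-0.45,0],-0.11],[[1,-0.6,0],-0.1455]]'
python3 -m creep '[[[0.25,-0.15,0],-0.036],[[0.5,-0.3,0],-0.073],[[0.75,-0.45,0],-0.11],[[1,-0.6,0],-0.1455]]'
python3 -m creep '[[[0.25,-0.15,0],-0.036],[[0.5,-0.3,0],-0.073],[[0.75,-0.45,0],-0.11],[[1,-0.6,0],-0.1455]]'
python3 -m creep '[[[0.25,-0.16,0],-0.036],[[0.5,-0.32,0],-0.073],[[0.75,-0.48,0],-0.11],[[0.93,-0.64,0],-0.1455],[[0.93,-0.64,0],-0.1455],[[0.93,-0.64,0],-0.1455]]'
```

```text
clock: 1.13
tool_pos: [308.9, 451.9, 231.3]
ee_rot: [180.0, 0.0, 142.3]
contact_force: [0.3, 0.2, -1.1]
width: 85.0
gripper_force: 0.0
clock: 1.47
tool_pos: [389.1, 403.7, 231.4]
ee_rot: [180.0, -0.0, 129.1]
contact_force: [0.5, 0.2, -0.9]
width: 85.5
gripper_force: 0.0
clock: 1.8
tool_pos: [469.1, 355.7, 231.3]
ee_rot: [180.0, -0.0, 116.0]
contact_force: [0.5, -0.2, 0.5]
width: 85.6
gripper_force: 0.0
clock: 2.13
tool_pos: [549.1, 307.7, 231.3]
ee_rot: [180.0, -0.0, 102.9]
contact_force: [0.6, 0.6, 0.3]
width: 85.2
gripper_force: 0.0
clock: 2.63
tool_pos: [623.0, 256.6, 230.7]
ee_rot: [-180.0, 0.0, 90.0]
contact_force: [-0.1, -0.8, -0.1]
width: 85.3
gripper_force: 0.0
```

```bash
python3 -m creep '[[[0,0,-0.25],0],[[0,0,-0.5],0],[[0,0,-0.75],0],[[0,0,-1],0]]'
python3 -m creep '[[[0,0,-0.2],0],[[0,0,-0.4],0],[[0,0,-0.6],0],[[0,0,-0.8],0],[[0,0,-0.9],0],[[0,0,-1],0]]'
python3 -m creep '[[[0,0,-0.1],0],[[0,0,-0.1],0]]'
python3 -m creep '[[[0,0,0],0],[[0,0,0],0],[[0,0,0],0],[[0,0,0],0],[[0,0,0],0],[[0,0,0],0],[[0,0,0],0],[[0,0,0],0]]' -1
```

```text
clock: 2.97
tool_pos: [621.7, 258.2, 150.8]
ee_rot: [180.0, -0.0, 90.2]
contact_force: [-0.5, -0.3, 0.7]
width: 85.3
gripper_force: 0.0
clock: 3.47
tool_pos: [621.7, 257.9, 70.8]
ee_rot: [-180.0, 0.0, 90.1]
contact_force: [-0.9, -0.0, 0.2]
width: 85.0
gripper_force: 0.0
clock: 3.63
tool_pos: [621.9, 257.3, 62.1]
ee_rot: [-179.9, 0.0, 90.1]
contact_force: [-0.5, -0.2, -1.0]
width: 85.2
gripper_force: 0.0
clock: 4.3
tool_pos: [623.2, 257.5, 64.6]
ee_rot: [179.9, -0.1, 90.0]
contact_force: [0.3, -0.1, 6.2]
width: 65.0
gripper_force: 67.0
```

```bash
python3 -m creep '[[[0,0,0.1],0],[[0,0,0.25],0],[[0,0,0.4],0],[[0,0,0.5],0],[[0,0,0.5],0]]'
python3 -m creep '[[[-0.15,-0.15,0],0],[[-0.35,-0.35,0],0],[[-0.55,-0.55,0],0],[[-0.75,-0.75,0],0],[[-0.911,-0.93,0],0]]'
python3 -m creep '[[[-0.2,-0.2,0],0],[[-0.4,-0.4,0],0],[[-0.6,-0.6,0],0],[[-0.8,-0.8,0],0],[[-0.911,-0.93,0],0]]'
python3 -m creep '[[[0,-0.2,0],0],[[0,-0.45,0],0],[[0,-0.7,0],0],[[0,-0.93,0],0]]'
python3 -m creep '[[[0,-0.25,0],0],[[0,-0.5,0],0],[[0,-0.75,0],0],[[0,-0.93,0],0]]'
python3 -m creep '[[[0,-0.25,0],0],[[0,-0.5,0],0],[[0,-0.75,0],0],[[0,-0.93,0],0]]'
python3 -m creep '[[[0,-0.25,0],0],[[0,-0.45,0],0],[[0,-0.65,0],0],[[0,-0.8,0],0],[[0,-0.926,0],0],[[0,-0.926,0],0],[[0,-0.926,0],0]]'
python3 - <<'E'
from h import *
for c in("top",):
    im=ctrl.get_image(c); cv2.imwrite("pics/c1.png",cv2.resize(im["color"][120:290,160:430],(800,504),interpolation=3))
E
```

```text
clock: 4.72
tool_pos: [623.6, 257.6, 106.4]
ee_rot: [179.8, -0.1, 90.0]
contact_force: [0.1, 0.8, -1.9]
width: 64.7
gripper_force: 66.7
clock: 5.13
tool_pos: [548.5, 182.0, 103.0]
ee_rot: [-180.0, 0.0, 90.0]
contact_force: [0.3, 0.8, -2.2]
width: 64.7
gripper_force: 67.2
clock: 5.55
tool_pos: [475.2, 107.3, 103.3]
ee_rot: [-180.0, 0.0, 90.0]
contact_force: [-0.4, 0.2, -1.3]
width: 64.6
gripper_force: 67.3
clock: 5.88
tool_pos: [476.6, 33.1, 103.4]
ee_rot: [180.0, 0.0, 90.0]
contact_force: [0.5, -0.5, -1.6]
width: 64.6
gripper_force: 67.3
clock: 6.22
tool_pos: [476.6, -41.8, 103.3]
ee_rot: [180.0, 0.0, 90.0]
contact_force: [-0.1, 0.6, -1.7]
width: 64.6
gripper_force: 67.3
clock: 6.55
tool_pos: [476.6, -116.2, 103.3]
ee_rot: [180.0, 0.0, 90.0]
contact_force: [-0.2, -0.2, -2.3]
width: 64.2
gripper_force: 67.3
clock: 7.13
tool_pos: [476.7, -188.9, 103.2]
ee_rot: [-180.0, -0.0, 90.0]
contact_force: [0.6, -0.4, -2.7]
width: 64.4
gripper_force: 67.3
```

View pics/c1.png

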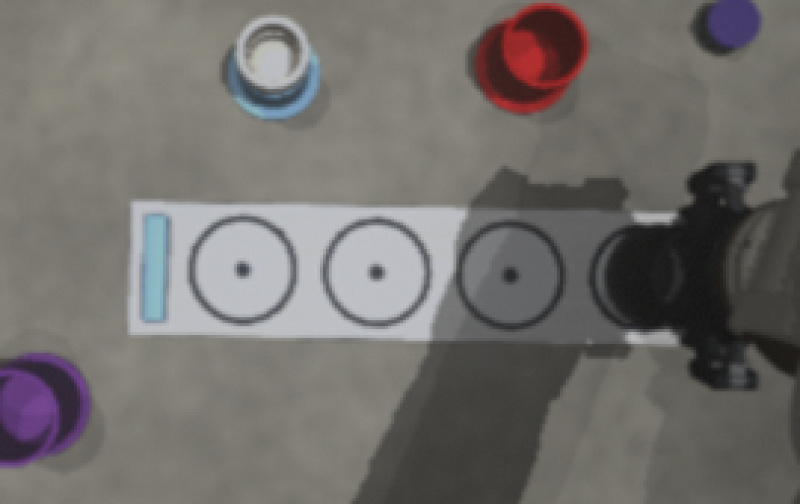

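The black cup hangs over mark 4 (crop (640,275)); the other cups have not moved. Lowering it.

```bash
python3 -m creep '[[[0,0,-0.1],0],[[0,0,-0.2],0],[[0,0,-0.3],0],[[0,0,-0.37],0],[[0,0,-0.41],0],[[0,0,-0.43],0],[[0,0,-0.43],0]]'
python3 -m creep '[[[0,0,-0.01],0],[[0,0,-0.01],0]]'
```

```text
clock: 7.77
tool_pos: [476.7, -188.7, 68.8]
ee_rot: [-180.0, -0.0, 90.0]
contact_force: [0.2, 0.2, -2.1]
width: 64.5
gripper_force: 67.2
clock: 7.93
tool_pos: [477.0, -188.9, 68.5]
ee_rot: [180.0, 0.0, 90.0]
contact_force: [-0.9, 0.3, 0.6]
width: 64.6
gripper_force: 67.5
```

```bash
python3 -m creep '[[[0,0,-0.01],0],[[0,0,-0.01],0]]'
python3 -m creep '[[[0,0,0],0],[[0,0,0],0],[[0,0,0],0],[[0,0,0],0],[[0,0,0],0],[[0,0,0],0],[[0,0,0],0]]' 1
python3 -m creep '[[[0,0,0.15],0],[[0,0,0.35],0],[[0,0,0.6],0],[[0,0,0.85],0],[[0,0,1],0]]'
```

```text
clock: 8.1
tool_pos: [477.0, -189.0, 68.5]
ee_rot: [179.9, 0.0, 90.0]
contact_force: [-1.9, 0.9, 8.2]
width: 64.7
gripper_force: 68.0
clock: 8.68
tool_pos: [476.8, -188.8, 67.2]
ee_rot: [-180.0, 0.0, 90.0]
contact_force: [0.6, 0.1, 0.2]
width: 85.3
gripper_force: 0.0
clock: 9.1
tool_pos: [477.4, -189.1, 150.3]
ee_rot: [179.9, 0.1, 90.0]
contact_force: [1.0, -0.2, -0.4]
width: 85.7
gripper_force: 0.0
```

```bash
python3 -m creep '[[[0.2,0.11,0],0],[[0.45,0.26,0],0],[[0.7,0.4,0],0],[[0.995,0.569,0],0]]'
python3 -m creep '[[[0.25,0.14,0],0],[[0.5,0.28,0],0],[[0.75,0.42,0],0],[[0.9,0.52,0],0],[[0.995,0.569,0],0],[[0.995,0.569,0],0],[[0.995,0.569,0],0]]'
python3 - <<'E'
from h import *
im=ctrl.get_image("scene"); cv2.imwrite("pics/c2.png",cv2.resize(im["color"][110:260,110:310],(800,600),interpolation=3))
print(rim(im,477,-189,112.5,33))
im=ctrl.get_image("top"); print(rim(im,477,-189,112.5,33), rim(im,636,-98,90,30))
E
```

```text
clock: 9.43
tool_pos: [557.0, -143.1, 148.0]
ee_rot: [180.0, 0.0, 90.0]
contact_force: [0.9, -0.4, -0.2]
width: 85.3
gripper_force: 0.0
clock: 10.02
tool_pos: [635.7, -97.9, 147.2]
ee_rot: [-180.0, 0.0, 90.0]
contact_force: [0.1, -0.1, 0.1]
width: 85.5
gripper_force: 0.0
(None, 0)
(None, 0) (array([636.1, -98.4]), 95)
```

View pics/c2.png

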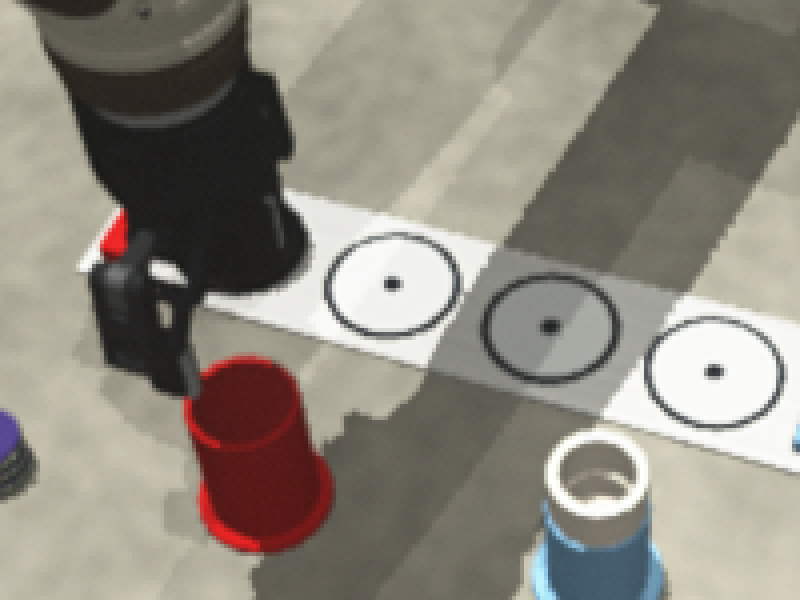

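The black cup's foot stands on mark 4 (crop (250,260)) behind the gripper, and the red cup (250,450) is under the open fingers. Grasping red.

```bash
python3 -m creep '[[[0,0,-0.15],0],[[0,0,-0.3],0],[[0,0,-0.45],0],[[0,0,-0.6],0]]'
python3 -m creep '[[[0,0,-0.2],0],[[0,0,-0.4],0],[[0,0,-0.55],0],[[0,0,-0.616],0],[[0,0,-0.616],0]]'
python3 -m creep '[[[0,0,0],0],[[0,0,0],0],[[0,0,0],0],[[0,0,0],0],[[0,0,0],0],[[0,0,0],0],[[0,0,0],0],[[0,0,0],0]]' -1
python3 -m creep '[[[0,0,0.1],0],[[0,0,0.25],0],[[0,0,0.4],0],[[0,0,0.5],0],[[0,0,0.5],0]]'
```

```text
clock: 10.45
tool_pos: [635.3, -98.0, 97.4]
ee_rot: [-179.9, -0.0, 90.0]
contact_force: [-0.4, 0.4, 0.3]
width: 85.5
gripper_force: 0.0
clock: 10.87
tool_pos: [635.0, -97.7, 47.9]
ee_rot: [-179.8, -0.0, 90.0]
contact_force: [-0.2, -0.1, 0.5]
width: 85.4
gripper_force: 0.0
clock: 11.53
tool_pos: [636.7, -97.9, 51.4]
ee_rot: [179.9, 0.0, 90.0]
contact_force: [-2.3, -0.3, 7.1]
width: 57.5
gripper_force: 64.8
clock: 11.95
tool_pos: [637.2, -98.0, 93.1]
ee_rot: [179.8, 0.0, 90.0]
contact_force: [-0.4, 0.3, -1.4]
width: 57.4
gripper_force: 64.4
```

```bash
python3 -m creep '[[[-0.2,0.05,0],0],[[-0.4,0.1,0],0],[[-0.6,0.11,0],0],[[-0.8,0.114,0],0],[[-0.986,0.114,0],0]]'
python3 -m creep '[[[-0.2,0,0],0],[[-0.4,0,0],0],[[-0.6,0,0],0],[[-0.8,0,0],0],[[-0.93,0,0],0],[[-0.986,0,0],0],[[-0.986,0,0],0],[[-0.986,0,0],0]]'
python3 -m creep '[[[0,0,-0.1],0],[[0,0,-0.2],0],[[0,0,-0.3],0],[[0,0,-0.37],0],[[0,0,-0.41],0],[[0,0,-0.44],0],[[0,0,-0.44],0]]'
python3 -m creep '[[[0,0,-0.01],0],[[0,0,-0.01],0]]'
```

```text
clock: 12.37
tool_pos: [556.2, -88.5, 89.8]
ee_rot: [-180.0, -0.0, 90.0]
contact_force: [0.1, -0.6, -0.7]
width: 58.0
gripper_force: 64.8
clock: 13.03
tool_pos: [478.8, -88.8, 90.2]
ee_rot: [179.9, 0.0, 90.0]
contact_force: [0.6, 0.2, -1.3]
width: 57.9
gripper_force: 64.8
clock: 13.62
tool_pos: [477.9, -88.6, 55.4]
ee_rot: [-180.0, 0.0, 90.0]
contact_force: [-6.6, 0.6, 8.3]
width: 57.8
gripper_force: 65.6
clock: 13.78
tool_pos: [477.9, -88.7, 55.4]
ee_rot: [-180.0, 0.0, 90.0]
contact_force: [-9.4, 1.1, 13.8]
width: 57.7
gripper_force: 66.3
```

```bash
python3 -m creep '[[[0,0,0.01],0],[[0,0,0.01],0]]'
python3 -m creep '[[[0,0,0],0],[[0,0,0],0],[[0,0,0],0],[[0,0,0],0],[[0,0,0],0],[[0,0,0],0],[[0,0,0],0]]' 1
python3 -m creep '[[[0,0,0.15],0],[[0,0,0.35],0],[[0,0,0.6],0],[[0,0,0.85],0],[[0,0,1],0]]'
python3 -m creep '[[[0.2,0.2,0],0],[[0.45,0.45,0],0],[[0.7,0.7,0],0],[[0.93,1,0],0]]'
python3 -m creep '[[[0.25,0.25,0],0],[[0.5,0.5,0],0],[[0.7,0.75,0],0],[[0.92,0.98,0],0],[[0.92,0.98,0],0],[[0.92,0.98,0],0]]'
python3 - <<'E'
from h import *
im=ctrl.get_image("top"); cv2.imwrite("pics/c3.png",cv2.resize(im["color"][110:270,180:430],(800,512),interpolation=3))
print(rim(im,477,-189,112.5,33), rim(im,478,-89,94.5,30), rim(im,628,89.7,102,25.5))
print(ctrl.read_state()["tool_pos"])
E
```

```text
clock: 13.95
tool_pos: [478.4, -88.7, 55.4]
ee_rot: [180.0, 0.0, 90.0]
contact_force: [-2.8, 1.0, 7.1]
width: 58.1
gripper_force: 65.7
clock: 14.53
tool_pos: [478.3, -88.7, 54.7]
ee_rot: [-180.0, -0.0, 90.0]
contact_force: [0.8, -0.0, 0.9]
width: 85.1
gripper_force: 0.0
clock: 14.95
tool_pos: [478.9, -88.8, 137.8]
ee_rot: [179.9, 0.0, 90.0]
contact_force: [0.5, -0.1, 0.6]
width: 85.6
gripper_force: 0.0
clock: 15.28
tool_pos: [553.7, -8.2, 135.4]
ee_rot: [180.0, 0.0, 90.0]
contact_force: [0.5, -1.0, 0.4]
width: 85.4
gripper_force: 0.0
clock: 15.78
tool_pos: [626.6, 70.6, 134.3]
ee_rot: [-179.9, 0.0, 90.1]
contact_force: [-0.5, -0.2, 0.1]
width: 85.6
gripper_force: 0.0
(array([ 477.7, -188.6]), 209) (array([478.3, -89.1]), 89) (None, 0)
[626.10340923  69.89958797 134.59626776]
```

View pics/c3.png

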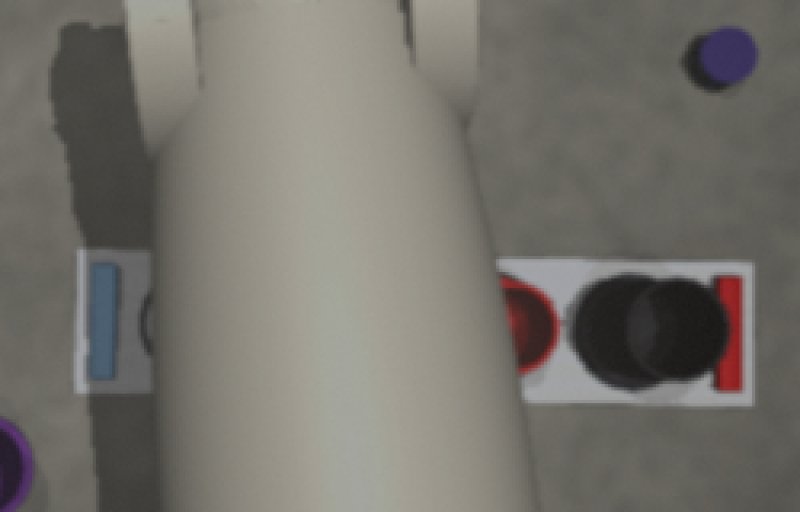

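Black and red measure within about 1 mm of their marks in the top view: red at crop (535,325), black at (630,330). Next is white, gripped by the collar only.

```bash
python3 -m creep '[[[0.02,0.1,0],0],[[0.022,0.2,0],0],[[0.022,0.25,0],0],[[0.022,0.25,-0.15],0],[[0.022,0.25,-0.3],0],[[0.022,0.25,-0.45],0],[[0.022,0.25,-0.6],0],[[0.022,0.25,-0.7],0],[[0.022,0.25,-0.775],0],[[0.022,0.25,-0.775],0]]'
python3 -m creep '[[[0,0,0],0],[[0,0,0],0],[[0,0,0],0],[[0,0,0],0],[[0,0,0],0],[[0,0,0],0],[[0,0,0],0],[[0,0,0],0],[[0,0,0],0]]' -1
python3 - <<'E'
from h import *
im=ctrl.get_image("scene"); cv2.imwrite("pics/c4.png",cv2.resize(im["color"][150:300,180:380],(800,600),interpolation=3))
E
```

```text
clock: 16.67
tool_pos: [627.2, 89.5, 70.8]
ee_rot: [-179.9, 0.0, 90.0]
contact_force: [-0.4, -0.5, -0.9]
width: 85.6
gripper_force: 0.0
clock: 17.42
tool_pos: [628.6, 89.8, 74.2]
ee_rot: [179.9, -0.0, 90.0]
contact_force: [-0.9, 0.3, 5.9]
width: 49.6
gripper_force: 62.7
```

View pics/c4.png

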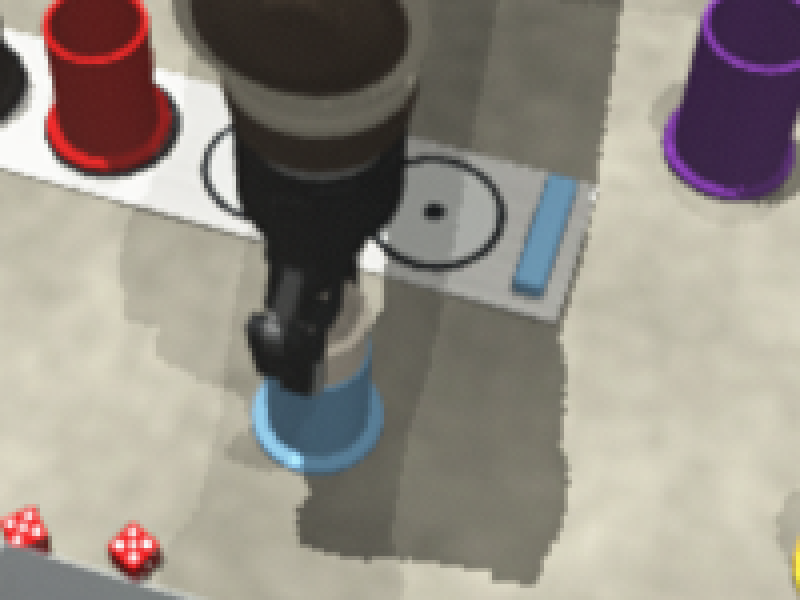

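The finger tip is at the collar/blue boundary (crop (310,380)), and the width of 49.6 mm matches the white collar. I'll lift slowly and check that blue stays put.

```bash
python3 -m creep '[[[0,0,0.03],0],[[0,0,0.08],0],[[0,0,0.14],0],[[0,0,0.2],0],[[0,0,0.26],0],[[0,0,0.32],0],[[0,0,0.38],0],[[0,0,0.44],0],[[0,0,0.5],0],[[0,0,0.5],0]]'
python3 - <<'E'
from h import *
im=ctrl.get_image("scene"); cv2.imwrite("pics/c5.png",cv2.resize(im["color"][150:300,180:380],(800,600),interpolation=3))
E
```

```text
clock: 18.3
tool_pos: [628.5, 89.8, 114.2]
ee_rot: [179.9, -0.0, 90.0]
contact_force: [0.1, -0.4, -0.0]
width: 50.1
gripper_force: 62.2
```

View pics/c5.png

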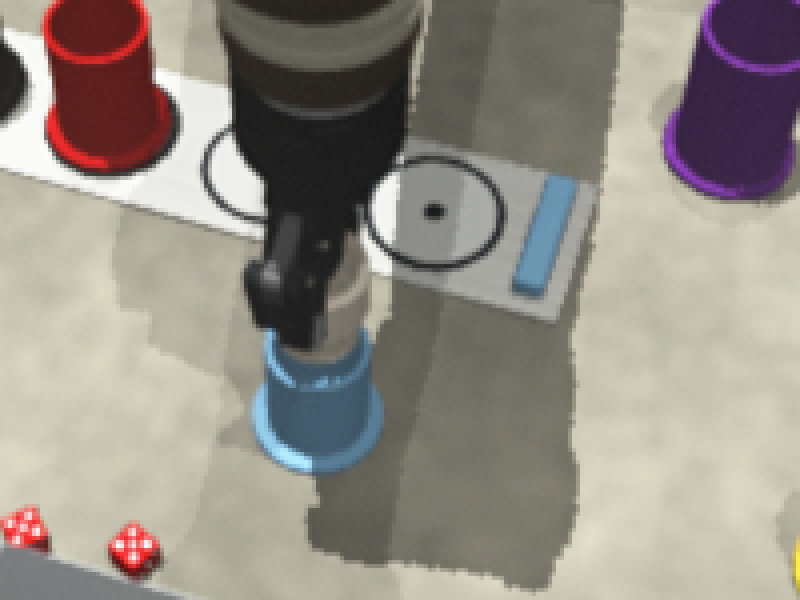

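White is out (crop (335,330)) and blue stands where it was (320,420). Carrying white to mark 1.

```bash
python3 -m creep '[[[-0.1,0,0.05],0],[[-0.3,0.05,0.1],0],[[-0.5,0.1,0.1],0],[[-0.72,0.134,0.1],0],[[-0.918,0.134,0.1],0]]'
python3 -m creep '[[[-0.2,0.05,0],0],[[-0.4,0.1,0],0],[[-0.6,0.134,0],0],[[-0.8,0.134,0],0],[[-0.9,0.134,-0.1],0],[[-0.918,0.134,-0.3],0],[[-0.918,0.134,-0.5],0],[[-0.918,0.134,-0.6],0],[[-0.918,0.134,-0.6],0]]'
python3 -m creep '[[[0,0,-0.15],0],[[0,0,-0.3],0],[[0,0,-0.42],0],[[0,0,-0.49],0],[[0,0,-0.52],0],[[0,0,-0.52],0]]'
python3 -m creep '[[[0,0,-0.01],0],[[0,0,-0.01],0]]'
```

```text
clock: 18.77
tool_pos: [553.0, 100.7, 120.7]
ee_rot: [-180.0, -0.0, 90.0]
contact_force: [-0.3, 0.3, -0.3]
width: 50.0
gripper_force: 62.4
clock: 19.52
tool_pos: [479.6, 110.9, 71.0]
ee_rot: [-179.8, 0.0, 90.0]
contact_force: [0.1, -1.0, -1.4]
width: 49.9
gripper_force: 62.4
clock: 20.02
tool_pos: [480.9, 111.1, 30.8]
ee_rot: [-180.0, 0.0, 90.0]
contact_force: [0.2, 0.4, -1.4]
width: 49.9
gripper_force: 62.5
clock: 20.18
tool_pos: [481.4, 111.2, 30.5]
ee_rot: [180.0, -0.0, 90.0]
contact_force: [-0.5, 0.5, -1.7]
width: 50.2
gripper_force: 62.5
```

```bash
python3 -m creep '[[[0,0,-0.01],0],[[0,0,-0.01],0]]'
python3 -m creep '[[[0,0,-0.01],0],[[0,0,-0.01],0]]'
```

```text
clock: 20.35
tool_pos: [481.4, 111.2, 30.2]
ee_rot: [180.0, -0.0, 90.0]
contact_force: [-1.3, -0.7, 2.8]
width: 49.9
gripper_force: 62.8
clock: 20.52
tool_pos: [481.5, 111.2, 30.1]
ee_rot: [179.9, -0.0, 90.0]
contact_force: [-4.6, -0.2, 10.1]
width: 50.2
gripper_force: 63.5
```

```bash
python3 -m creep '[[[0,0,0.01],0],[[0,0,0],0],[[0,0,0],0],[[0,0,0],0],[[0,0,0],0],[[0,0,0],0],[[0,0,0],0],[[0,0,0],0]]' 1
python3 -m creep '[[[0,0,0.15],0],[[0,0,0.35],0],[[0,0,0.6],0],[[0,0,0.85],0],[[0,0,1],0],[[0,0,1],0]]'
python3 - <<'E'
from h import *
for c in("top","scene"):
    im=ctrl.get_image(c); print(c,rim(im,628,89.7,72,27),rim(im,481,111,58.5,25.5))
E
```

```text
clock: 21.18
tool_pos: [481.1, 111.1, 28.8]
ee_rot: [-180.0, 0.0, 90.0]
contact_force: [-0.3, 0.2, 0.4]
width: 85.5
gripper_force: 0.0
clock: 21.68
tool_pos: [482.5, 111.5, 112.2]
ee_rot: [179.7, -0.1, 90.0]
contact_force: [-0.1, 0.6, 0.3]
width: 85.3
gripper_force: 0.0
top (array([627.7,  89.6]), 110) (None, 0)
scene (array([630.1,  90.9]), 132) (array([482.9, 112.1]), 87)
```

```bash
python3 -m creep '[[[0.2,0,0],0],[[0.45,-0.05,0],0],[[0.7,-0.1,0],0],[[0.917,-0.134,0],0]]'
python3 -m creep '[[[0.25,-0.05,0],0],[[0.5,-0.1,0],0],[[0.75,-0.134,0],0],[[0.9,-0.134,0],0],[[0.917,-0.134,0],0],[[0.917,-0.134,0],0]]'
python3 -m creep '[[[0,0,-0.15],0],[[0,0,-0.35],0],[[0,0,-0.55],0],[[0,0,-0.75],0],[[0,0,-0.85],0],[[0,0,-0.9],0],[[0,0,-0.9],0]]'
python3 -m creep '[[[0,0,0],0],[[0,0,0],0],[[0,0,0],0],[[0,0,0],0],[[0,0,0],0],[[0,0,0],0],[[0,0,0],0],[[0,0,0],0],[[0,0,0],0]]' -1
python3 -m creep '[[[0,0,0.1],0],[[0,0,0.25],0],[[0,0,0.4],0],[[0,0,0.55],0],[[0,0,0.7],0],[[0,0,0.7],0]]'
```

```text
clock: 22.12
tool_pos: [554.8, 100.1, 107.1]
ee_rot: [-179.9, 0.0, 90.0]
contact_force: [0.7, -0.2, -0.3]
width: 85.6
gripper_force: 0.0
clock: 22.62
tool_pos: [627.4, 89.5, 106.9]
ee_rot: [-179.8, 0.0, 90.0]
contact_force: [0.4, 0.9, 0.3]
width: 85.3
gripper_force: 0.0
clock: 23.2
tool_pos: [626.8, 89.7, 35.7]
ee_rot: [-179.9, 0.0, 90.0]
contact_force: [0.1, -0.3, 0.5]
width: 86.0
gripper_force: 0.0
clock: 23.95
tool_pos: [628.7, 89.8, 38.4]
ee_rot: [179.9, -0.0, 90.0]
contact_force: [-0.5, -0.3, 5.7]
width: 52.6
gripper_force: 63.5
clock: 24.45
tool_pos: [629.2, 89.9, 96.6]
ee_rot: [179.7, -0.0, 90.0]
contact_force: [0.6, -0.7, -0.8]
width: 52.9
gripper_force: 63.1
```

```bash
python3 -m creep '[[[-0.1,-0.15,0],0],[[-0.3,-0.35,0],0],[[-0.5,-0.5,0],0],[[-0.72,-0.65,0],0],[[-0.925,-0.7,0],0]]'
python3 -m creep '[[[-0.2,-0.1,0],0],[[-0.4,-0.2,0],0],[[-0.6,-0.28,0],0],[[-0.8,-0.2825,0],0],[[-0.9,-0.2825,0],0],[[-0.926,-0.2825,0],0],[[-0.926,-0.2825,0],0],[[-0.926,-0.2825,0],0]]'
python3 -m creep '[[[0,0,-0.15],0],[[0,0,-0.3],0],[[0,0,-0.45],0],[[0,0,-0.55],0],[[0,0,-0.6],0],[[0,0,-0.63],0],[[0,0,-0.63],0]]'
python3 -m creep '[[[0,0,-0.01],0],[[0,0,-0.01],0]]'
```

```text
clock: 24.87
tool_pos: [552.9, 32.4, 92.6]
ee_rot: [-180.0, 0.0, 90.0]
contact_force: [0.5, 0.2, -0.9]
width: 52.9
gripper_force: 63.2
clock: 25.53
tool_pos: [480.4, 11.3, 92.9]
ee_rot: [180.0, -0.0, 90.0]
contact_force: [0.2, 0.3, -1.0]
width: 52.6
gripper_force: 63.2
clock: 26.12
tool_pos: [479.4, 11.1, 42.4]
ee_rot: [-180.0, 0.0, 90.0]
contact_force: [0.4, -1.1, -0.9]
width: 53.0
gripper_force: 63.4
clock: 26.28
tool_pos: [479.6, 11.1, 42.3]
ee_rot: [-180.0, 0.0, 90.0]
contact_force: [-6.3, -0.2, 9.7]
width: 52.6
gripper_force: 64.2
```

Blue is in contact; release, then retreat up and away toward +x.

```bash
python3 -m creep '[[[0,0,0],0],[[0,0,0],0],[[0,0,0],0],[[0,0,0],0],[[0,0,0],0],[[0,0,0],0],[[0,0,0],0]]' 1
python3 -m creep '[[[0,0,0.15],0],[[0,0,0.35],0],[[0,0,0.6],0],[[0,0,0.85],0],[[0,0,1],0]]'
python3 -m creep '[[[0,0,0.25],0],[[0,0,0.5],0],[[0,0,0.75],0],[[0,0,1],0]]'
python3 -m creep '[[[-0.25,0.25,0],0],[[-0.5,0.5,0],0],[[-0.75,0.75,0],0],[[-1,1,0],0]]'
python3 -m creep '[[[0,0.25,0],0],[[0,0.5,0],0],[[0,0.75,0],0],[[0,1,0],0]]'
python3 -m creep '[[[0,0.25,0],0],[[0,0.5,0],0],[[0,0.75,0],0],[[0,1,0],0]]'
python3 -m creep '[[[0,0.25,0],0],[[0,0.5,0],0],[[0,0.75,0],0],[[0,1,0],0],[[0,1,0],0],[[0,1,0],0]]'
python3 - <<'E'
from h import *
for c in("top","scene"):
    im=ctrl.get_image(c); W=cloud(im); print(c,[rim(im,x,y,h+4.5,r,W=W) for x,y,h,r in((481.1,111.1,54,25.5),(479.7,11,72,27),(478.2,-89,90,30),(476.8,-189.1,108,33))])
    a=im["color"][110:270,170:440] if c=="top" else im["color"][110:260,110:330]
    cv2.imwrite(f"pics/f_{c}.png",cv2.resize(a,None,fx=2.9,fy=2.9,interpolation=3))
E
```

```text
clock: 26.87
tool_pos: [479.8, 11.1, 41.5]
ee_rot: [-180.0, 0.0, 90.0]
contact_force: [-0.2, -0.7, 0.1]
width: 85.4
gripper_force: 0.0
clock: 27.28
tool_pos: [480.4, 11.1, 124.6]
ee_rot: [179.8, -0.0, 90.0]
contact_force: [-0.1, 0.4, 0.1]
width: 85.8
gripper_force: 0.0
clock: 27.62
tool_pos: [479.6, 11.1, 203.0]
ee_rot: [180.0, -0.0, 90.0]
contact_force: [-0.2, -0.1, 0.3]
width: 85.5
gripper_force: 0.0
clock: 27.95
tool_pos: [398.9, 91.7, 202.0]
ee_rot: [180.0, -0.0, 90.0]
contact_force: [0.1, 0.6, -0.1]
width: 85.7
gripper_force: 0.0
clock: 28.28
tool_pos: [399.5, 172.1, 202.3]
ee_rot: [180.0, -0.0, 90.0]
contact_force: [-0.7, -0.3, 0.0]
width: 85.1
gripper_force: 0.0
clock: 28.62
tool_pos: [399.6, 252.1, 202.1]
ee_rot: [180.0, -0.0, 90.0]
contact_force: [-0.2, 0.2, -0.2]
width: 85.4
gripper_force: 0.0
clock: 29.12
tool_pos: [399.5, 331.6, 201.5]
ee_rot: [-180.0, 0.0, 90.1]
contact_force: [0.2, -0.1, 0.1]
width: 85.3
gripper_force: 0.0
top [(array([481.4, 110.9]), 179), (array([479.6,  10.9]), 150), (array([478.4, -89.3]), 174), (array([ 477.7, -188.7]), 204)]
scene [(array([483.5, 112.6]), 123), (array([481.3,  12.8]), 88), (array([479.9, -87.7]), 90), (array([ 479.1, -187.2]), 105)]
```

View pics/f_top.png

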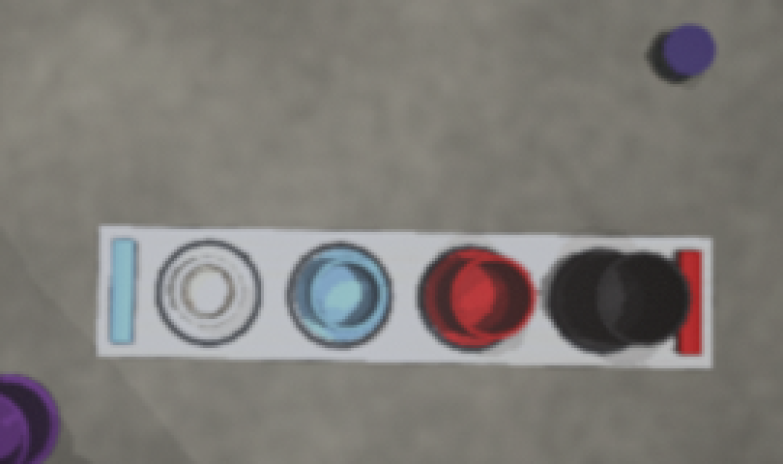

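View pics/f_scene.png

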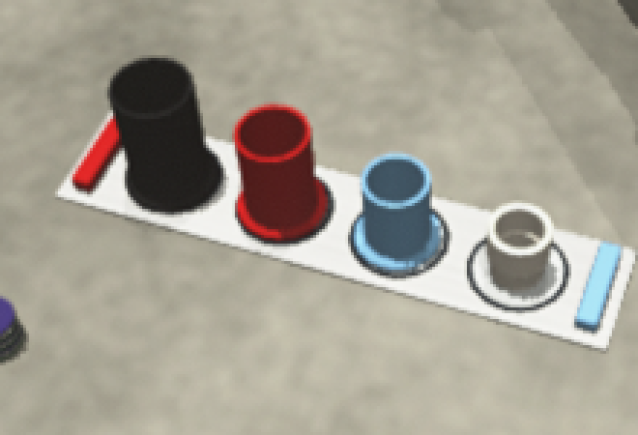

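All four cups stand upright in order: black (170,150), red (280,180), blue (400,215) and white (517,255). Each is within about 1 mm of its mark, and the gripper is clear. Handing in.

```bash
python3 -c "
from plant import ctrl
print(ctrl.hand_in())"
```

```text
the job is handed in; nothing more can be done
None
```

The four cups stand upright and free on their marks in height order (black by the red stop, then red, pale blue, and white by the blue stop), each within about 1 mm of centre, and the job was handed in at about 29 s; no verdict came back.

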